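# Nest the yellow ingredient tubs on the baking tray

### The arm

A 6-joint arm with a two-finger parallel gripper is mounted at the origin on the work surface. World frame = base frame: x ahead of the robot, y to its left, z up, the work surface at z = 0. Lengths are in mm, angles in rad, forces in N, time in s.
With the tool pointing down it reaches from about 375 to 900 mm from the base axis. Payload 3.1 kg.
Tool frame: the origin (TCP) lies at the very end of the fingers, on their centre line; the grasp point (between the pads) lies 19 mm behind it; z points along the fingers, y is the line along which they close (so a half turn about z gives the same grasp; the last joint's range is limited). The gripper opens to 85 mm and grips with 20 to 120 N. Pads are 22 mm wide; open, the fingers measure 114 mm over their backs; the gripper's body (76 mm by 85 mm) begins 54 mm behind the grasp point. The pads swing forward as they close: fully open they stand 13 mm farther back than shut.
Start: joints at [-1.298, 0.527, 1.433, -0, 1.181, -0.178], TCP at [272.322, -562.528, 231.31] pointing down, gripper open.
Joint ranges: [-3.08, 3.08], [-0.75, 2.2], [0.22, 2.44], [-1.43, 4.57], [0, 2.65], [-2.85, 2.85]. Speed limits (rad/s): [2.79, 2.79, 3.14, 3.14, 3.14, 3.14].

### API

Orientations are given as a 3x3 rotation matrix whose columns are the frame's x, y, z axes.
In Python, from station import bot gives the robot as it stands.
- The arm moves only by the shell command python3 -m jog 'ROWS' [FORCE]. ROWS is a JSON object of lists of equal length, an entry for each row: "xyz": the shift along the tool's x, y, z in cm, a list of three; "turn": the turn, a rotation vector about the tool's x, y, z in degrees, a list of three; "jaw": the closure, from 0 (fully open) to 1 (shut). In form: {"xyz": [[tx, ty, tz], ...], "turn": [[ax, ay, az], ...], "jaw": [jaw, ...]}. A call has 1 to 8 rows; each row shifts and turns the commanded pose from where the row before left it, along the tool's axes as they then stand; what a row does not reach is not made up. A row lasts 1/8 s, in which the tool goes at most 62.5 mm and 10.7 degrees, less where a joint would pass 70% of its speed; a pose out of reach is approached as far as the arm can. A call is refused whole if a number of a shift passes 6.25 or a number of a turn 10.7, either way. A call with a gripper value outside its range is refused whole. The fingers move at their own pace and stop on an object; FORCE is the grip in N (left out, the last holds). Time passes only in rows, so rows that do not move let the fingers close. It gives the time, the measured TCP pose, the force, the opening and the grip force at its end, in the units of the state.
- bot.state(): the state, without advancing time (a new reading comes with each control period).
- bot.grab_frame(name): name is "scene" or "top" or "wrist"; returns the picture (384x512x3 uint8, blue, green, red); there is no depth.
- bot.camera_info(name): a dict with "fx", "fy", "cx", "cy" (pixels), "R" (3x3) and "t" (3): a world point X has camera coordinates R X + t; the wrist camera has in their place "T_tool_cam" (4x4, takes a point from camera to tool coordinates, whose origin is the TCP and whose axes are the flange's). Camera axes: x right, y down, z forward; pixel columns grow to the right and rows downward; lengths in mm; the calibration is good to about 2 mm. A picture is of the moment at which its call begins: read the wrist's pose just before it. camera_info takes no time and is no camera call.
- bot.close_job(): hands the job in; it is judged then, once.
The state is a dict: "clock": time; "joint_positions": joint angles; "joint_velocities": joint speeds; "joint_efforts": joint torques, N m; "eef_pos": TCP position; "tcp_rot": TCP orientation; "force": force on the tool from outside, world axes, zero at the start; "torque": the same for the moment, N m; "gripper_width": finger opening in mm; "finger_force": force on a finger pad.
Only numpy, scipy, OpenCV 4.12 (cv2) and the standard library are available. Lean on these libraries where they do the work, as an engineer would, in place of code of your own. Each camera call takes 0.05 s, during which the arm holds its last target. There are 200 camera calls.

### The job

Put away the three yellow ingredient tubs by nesting them, largest first: the large tub stays standing on the baking tray, set the medium yellow tub upright inside it, and only then set the small yellow tub upright inside the medium one. Let go of the finished nest, and leave the blue tub, the amber jar and the orange-handled scraper where they are.

Things in the scene. Friction and masses are not known exactly. Their poses are not given: they have to be found in the camera images.
- tray: Shallow aluminium baking tray, fixed to the table, 240 mm (its x) by 300 mm (its y), rim 18 mm high, floor and walls 3 mm thick. Origin at the centre of its underside on the table; z up. It may be turned a little on the table.
- large_tub: Large yellow plastic tub, round, straight-walled, open at the top, standing loose on the tray: 110 mm outer diameter, 50 mm high, wall 3 mm (104 mm inner diameter), floor 4 mm thick. Origin at the centre of its underside; z up along its axis. About 120 g.
- medium_tub: Medium yellow plastic tub, round, straight-walled, open at the top, standing loose on the table: 66 mm outer diameter, 64 mm high, wall 2.5 mm (61 mm inner diameter), floor 4 mm thick. Origin at the centre of its underside; z up along its axis. About 60 g. Can be gripped across its outside near the rim. Seated in the large tub its rim stands 18 mm above the large tub's rim.
- small_tub: Small yellow plastic tub, round, straight-walled, open-topped, loose on the table: 38 mm outer diameter, 80 mm high, wall 2.5 mm, floor 4 mm thick. Origin at the centre of its underside; z up along its axis. About 35 g. Grip it across its outside near the rim: seated, its rim stands 20 mm above the medium tub's, and fingers opened inside the medium tub would catch its wall.
- blue_tub: Bystander: blue plastic tub of the same size as the medium yellow one (66 mm diameter, 64 mm high), standing loose on the table. Not part of the set. Origin at the centre of its underside; z up.
- jar: Bystander: closed amber glass jar with a white cap, 54 mm diameter, 75 mm high, standing loose on the table. Origin at the centre of its underside; z up.
- scraper: Bystander: dough scraper with an orange round handle (20 mm thick, 100 mm long) and a flat steel blade 46 mm wide, about 195 mm long in all, lying loose on the tray near its +y edge. Origin on the underside near the middle; handle along its -x, blade along its +x.

How it is judged:
By the outcome, as a careful person would: the job done as asked, in the order asked, and still so for the second after the job is handed in, with the robot touching nothing.
It also fails if it takes over 54 s, if anything falls off the work surface, if the arm or the gripper's body presses on something with over 40 N, if the wrist force passes 120 N, or if a joint passes its speed limit or range.

## Working session

There is one attempt and no reset: what is moved stays moved. The work goes in short steps, Python scripts to look and compute and a shell command to move; the robot and the scene stay as the last step left them, time stands still between calls to the robot, and variables do not carry over. Pictures are saved under pics/ and viewed, at most 10 in all, crops included, and the job is handed in when it is done.

```bash
mkdir -p pics; ls
python3 - <<'E'
from station import bot
import cv2,numpy as np
np.set_printoptions(precision=3,suppress=True)
s=bot.state();print(s['clock'],s['eef_pos'],np.array(s['tcp_rot']),s['gripper_width'])
a=bot.grab_frame('scene');b=bot.grab_frame('top')
cv2.imwrite('pics/scene.png',a);cv2.imwrite('pics/top.png',b)
for n in('scene','top','wrist'):
  print(n,bot.camera_info(n))
E
```

```text
pics
0.0 [ 272.124 -561.852  230.327] [[ 0.9    0.436 -0.001]
 [ 0.436 -0.9    0.002]
 [ 0.    -0.002 -1.   ]] 85.43062285845913
scene {'fx': 451.2894834423802, 'fy': 451.2894834423802, 'cx': 252.7492478311737, 'cy': 191.14533305342073, 'R': array([[-0.187,  0.982, -0.002],
       [ 0.846,  0.16 , -0.508],
       [-0.499, -0.096, -0.861]]), 't': array([  57.488, -452.758, 1488.387])}
top {'fx': 448.59307083240134, 'fy': 448.59307083240134, 'cx': 253.53550001736664, 'cy': 191.08508429051616, 'R': array([[ 0.018, -0.999,  0.039],
       [-0.995, -0.021, -0.095],
       [ 0.096, -0.037, -0.995]]), 't': array([ 11.352, 563.102, 973.232])}
wrist {'fx': 329.89230263890244, 'fy': 329.89230263890244, 'cx': 258.46397386295104, 'cy': 195.55219497644103, 'T_tool_cam': array([[  -0.001,   -0.95 ,   -0.312,   79.761],
       [   1.   ,   -0.001,    0.001,    0.484],
       [  -0.001,   -0.312,    0.95 , -142.606],
       [   0.   ,    0.   ,    0.   ,    1.   ]])}
```

View pics/top.png

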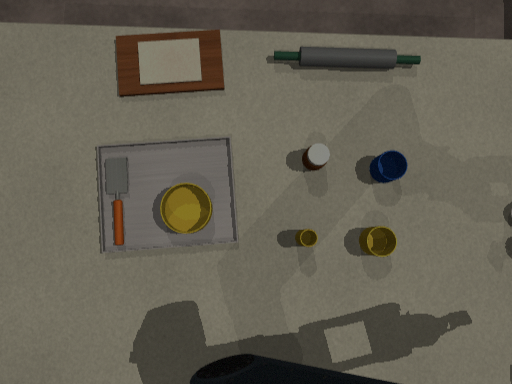

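View pics/scene.png

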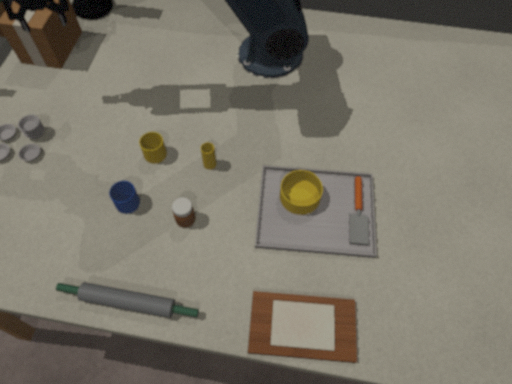

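The top view shows the large tub at (186,208) on the tray, small (307,238), medium (379,241), blue (389,166) and jar (316,156). In the scene view all of them stand upright. Next I compute positions from yellow masks.

```bash
cat > h.py <<'E'
from station import bot
import cv2,numpy as np
from scipy.optimize import least_squares
np.set_printoptions(precision=1,suppress=True)
def cam(name):
    c=bot.camera_info(name)
    if 'R' in c: R=np.array(c['R']);C=-R.T@np.array(c['t']);return c,R.T,C
    s=bot.state();T=np.array(c['T_tool_cam']);Rt=np.array(s['tcp_rot'])
    return c,Rt@T[:3,:3],Rt@T[:3,3]+np.array(s['eef_pos'])
def plane(K,uv,z):
    c,R,C=K;uv=np.asarray(uv,float).reshape(-1,2)
    d=np.c_[(uv[:,0]-c['cx'])/c['fx'],(uv[:,1]-c['cy'])/c['fy'],np.ones(len(uv))]@R.T
    return (C+d*((z-C[2])/d[:,2])[:,None])[:,:2]
def blobs(im,lo=(20,120,40),hi=(34,255,255),amin=60):
    m=cv2.inRange(cv2.cvtColor(im,cv2.COLOR_BGR2HSV),lo,hi)
    m=cv2.morphologyEx(m,cv2.MORPH_CLOSE,np.ones((5,5)))
    cs,_=cv2.findContours(m,cv2.RETR_EXTERNAL,cv2.CHAIN_APPROX_NONE)
    return [cv2.convexHull(c)[:,0] for c in cs if cv2.contourArea(c)>amin]
def rim(K,hull,z,r):
    """rim centre: circle of radius r through the hull's far side, on plane z"""
    full=cv2.approxPolyDP(hull.reshape(-1,1,2),0.1,True)[:,0]
    p=plane(K,full,z);c=p.mean(0)
    for _ in range(6):
        far=(p-c)@(c-K[2][:2])/np.linalg.norm(c-K[2][:2])>-0.1*r
        q=p[far];f=least_squares(lambda c:np.linalg.norm(q-c,axis=1)-r,c,loss='soft_l1');c=f.x
    fr=least_squares(lambda v:np.linalg.norm(q-v[:2],axis=1)-v[2],[*c,r]).x
    return c,np.sqrt(np.mean(f.fun**2)),fr[2]
S={'large':(53+0,55),'medium':(64,33),'small':(80,19)}
E
python3 - <<'E'
from h import *
for n in('top','scene'):
    K=cam(n);print(n,K[2])
    im=cv2.imread(f'pics/{n}.png')
    for h in blobs(im):
        for k,(z,r) in S.items():
            c,e,fr=rim(K,h,z,r)
            if e<6: print(h.mean(0),k,c,'rms',e,'r',fr)
E
```

```text
top [ 466.7   59.1 1021.3]
[306.2 237.8] small [462.2 -91.9] rms 0.23047703240581704 r 18.51522704822045
[377.9 240. ] medium [ 457.5 -252.3] rms 0.28104448736368864 r 32.52839710875574
[377.9 240. ] small [ 457.1 -262.9] rms 4.465507569958696 r 31.47237982192352
[185.5 209.8] large [521.1 169.1] rms 0.30055968209242295 r 54.7465539874145
scene [1136.2  159.6 1052.3]
[301.6 191.5] large [523.9 169. ] rms 1.5615828720806195 r 52.657416578463696
[207.8 154.4] medium [470.5 -88.8] rms 4.440744324528494 r 17.24297639183227
[207.8 154.4] small [467.1 -92.1] rms 0.9573976748281942 r 16.39319186212822
[152.7 145.5] medium [ 462.6 -252.3] rms 1.398210604575358 r 30.372822245345848
[152.7 145.5] small [ 458.1 -248.8] rms 4.6515860003778995 r 30.40334811593537
```

```bash
python3 -m jog '{"xyz":[[4.3,-2.8,1],[4.3,-2.8,1],[4.3,-2.8,1],[4.3,-2.8,1],[4.3,-2.8,1],[4.3,-2.8,1],[4.3,-2.8,1],[0,0,0]],"turn":[[0,0,0],[0,0,0],[0,0,0],[0,0,0],[0,0,0],[0,0,0],[0,0,0],[0,0,0]],"jaw":[0,0,0,0,0,0,0,0]}' 30
cat > w.py <<'E'
from h import *
import sys
k,name=sys.argv[1:3];z,r=S[k]
K=cam('wrist');im=bot.grab_frame('wrist');cv2.imwrite(f'pics/{name}.png',im)
s=bot.state();R=np.array(s['tcp_rot']);p=np.array(s['eef_pos']);print('tcp',p,'z axis',R[:,2].round(3),s['gripper_width'])
for h in blobs(im,amin=400):
    c,e,fr=rim(K,h,z,r);print(h.mean(0),k,c,'rms',round(e,2),'r',round(fr,1),'tool shift cm',(R.T@[*(c-p[:2]),0])/10)
E
python3 w.py medium w1
```

```text
clock: 1.1
eef_pos: [458.1, -251.1, 160.2]
tcp_rot: [[0.898, 0.441, -0.003], [0.441, -0.898, 0.003], [-0.001, -0.004, -1.0]]
force: [0.5, -0.0, -0.5]
gripper_width: 85.7
finger_force: 0.0
tcp [ 458.  -253.3  160.7] z axis [-0.  0. -1.] 85.4971238508658
[258.3 194. ] medium [ 457.5 -254.6] rms 0.2 r 32.6 tool shift cm [-0.1  0.1 -0. ]
[65.5 97.4] medium [466.5 -98. ] rms 4.99 r 20.3 tool shift cm [  7.6 -13.6   0. ]
```

View pics/w1.png

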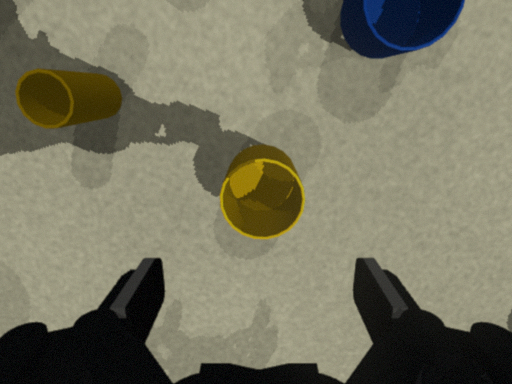

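The wrist view shows the medium tub's rim at about (262,198), midway between the fingers (160 and 358), so it is lined up. I'll go down and grip.

```bash
python3 -m jog '{"xyz":[[0,0,2],[0,0.1,2],[0,0,2],[0,0,2],[0,0,2],[0,0,1.6],[0,0,0.5],[0,0,0]],"turn":[[0,0,0],[0,0,0],[0,0,0],[0,0,0],[0,0,0],[0,0,0],[0,0,0],[0,0,0]],"jaw":[0,0,0,0,0,0,0,0]}' 30
python3 -m jog '{"xyz":[[0,0,0],[0,0,0],[0,0,0],[0,0,0],[0,0,0],[0,0,0]],"turn":[[0,0,0],[0,0,0],[0,0,0],[0,0,0],[0,0,0],[0,0,0]],"jaw":[0.3,0.3,0.5,0.5,0.5,0.5]}' 30
```

```text
clock: 2.15
eef_pos: [458.2, -256.3, 40.2]
tcp_rot: [[0.9, 0.435, -0.0], [0.435, -0.9, 0.0], [-0.0, -0.0, -1.0]]
force: [-0.2, -0.4, 0.4]
gripper_width: 85.4
finger_force: 0.0
clock: 2.9
eef_pos: [458.6, -256.1, 41.4]
tcp_rot: [[0.9, 0.436, 0.001], [0.436, -0.9, -0.001], [0.0, 0.001, -1.0]]
force: [-0.5, 0.8, 5.9]
gripper_width: 66.2
finger_force: 33.0
```

```bash
python3 -m jog '{"xyz":[[0,0,-1],[0,0,-2],[0,0,-3],[0,0,-3],[0,0,-3],[0,0,0]],"turn":[[0,0,0],[0,0,0],[0,0,0],[0,0,0],[0,0,0],[0,0,0]],"jaw":[0.5,0.5,0.5,0.5,0.5,0.5]}' 30
python3 -m jog '{"xyz":[[1.5,-2.2,0],[3,-4.4,0],[3,-4.4,0],[3,-4.4,0],[3,-4.4,0],[3,-4.4,0],[3,-4.4,0],[2,-3,0]],"turn":[[0,0,0],[0,0,0],[0,0,0],[0,0,0],[0,0,0],[0,0,0],[0,0,0],[0,0,0]],"jaw":[0.5,0.5,0.5,0.5,0.5,0.5,0.5,0.5]}'
python3 -m jog '{"xyz":[[1.5,-2.2,0],[1,-1.5,0],[0,0,0],[0,0,0]],"turn":[[0,0,0],[0,0,0],[0,0,0],[0,0,0]],"jaw":[0.5,0.5,0.5,0.5]}'
python3 w.py large w2
```

```text
clock: 3.65
eef_pos: [459.7, -256.9, 163.0]
tcp_rot: [[0.9, 0.436, 0.005], [0.436, -0.9, -0.004], [0.003, 0.006, -1.0]]
force: [-0.7, 0.8, -0.9]
gripper_width: 65.6
finger_force: 33.7
clock: 4.65
eef_pos: [513.4, 124.6, 159.4]
tcp_rot: [[0.899, 0.437, -0.002], [0.437, -0.899, 0.0], [-0.001, -0.001, -1.0]]
force: [-0.3, -0.5, -0.3]
gripper_width: 65.9
finger_force: 33.6
clock: 5.15
eef_pos: [520.2, 165.6, 160.0]
tcp_rot: [[0.9, 0.435, -0.001], [0.435, -0.9, -0.001], [-0.001, 0.0, -1.0]]
force: [-0.3, 0.3, -0.5]
gripper_width: 65.9
finger_force: 33.7
tcp [520.3 165.4 160.1] z axis [-0. -0. -1.] 65.3844002520427
[259.4 238.9] large [428.5 119.6] rms 5.83 r 68.2 tool shift cm [-10.3   0.1   0. ]
```

View pics/w2.png

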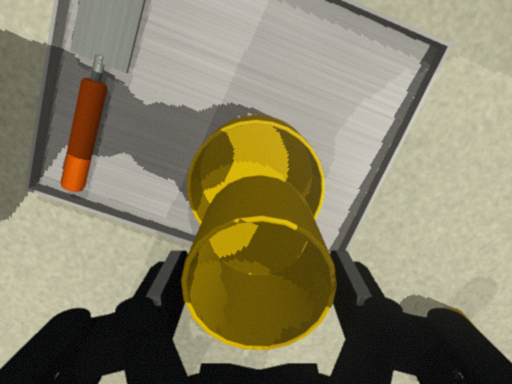

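The medium tub is held upright (rim centre about (259,283)). The large tub's rim behind it spans columns 187–325, with its top at row 117. I'll fit the large rim using the visible upper arc only.

Run:
```python
from h import *
K=cam('wrist');im=cv2.imread('pics/w2.png')
s=bot.state();R=np.array(s['tcp_rot']);p=np.array(s['eef_pos'])
h=[x for x in blobs(im,amin=3000)][0];h=h[h[:,1]<195]
q=plane(K,h,53)
for fix in(1,0):
    f=least_squares(lambda v:np.linalg.norm(q-v[:2],axis=1)-(55 if fix else v[2]),[520,168,55])
    print(f.x,np.abs(f.fun).max(),(R.T@[*(f.x[:2]-p[:2]),0])/10)
```

```text
[523.  168.7  55. ] 1.7114863696443194 [ 0.4 -0.2 -0. ]
[525.6 169.8  52.9] 1.2078838278578203 [ 0.7 -0.2 -0. ]
```

```bash
python3 -m jog '{"xyz":[[0.4,-0.2,0],[0,0,2],[0,0,2],[0,0,2],[0,0,2],[0,0,1.5],[0,0,1],[0,0,0.3]],"turn":[[0,0,0],[0,0,0],[0,0,0],[0,0,0],[0,0,0],[0,0,0],[0,0,0],[0,0,0]],"jaw":[0.5,0.5,0.5,0.5,0.5,0.5,0.5,0.5]}'
python3 -m jog '{"xyz":[[0,0,0.1],[0,0,0.1],[0,0,0]],"turn":[[0,0,0],[0,0,0],[0,0,0]],"jaw":[0.5,0.5,0.5]}'
```

```text
clock: 6.2
eef_pos: [523.2, 169.8, 51.9]
tcp_rot: [[0.9, 0.435, -0.001], [0.435, -0.9, -0.0], [-0.001, -0.0, -1.0]]
force: [-0.6, 0.2, -0.6]
gripper_width: 65.7
finger_force: 33.6
clock: 6.58
eef_pos: [523.5, 170.1, 50.7]
tcp_rot: [[0.9, 0.436, 0.001], [0.436, -0.9, 0.0], [0.001, 0.0, -1.0]]
force: [-0.3, 0.5, -1.0]
gripper_width: 65.4
finger_force: 33.7
```

```bash
python3 -m jog '{"xyz":[[0,0,0.1],[0,0,0.1],[0,0,0]],"turn":[[0,0,0],[0,0,0],[0,0,0]],"jaw":[0.5,0.5,0.5]}'
python3 -m jog '{"xyz":[[0,0,0.1],[0,0,0.05],[0,0,0]],"turn":[[0,0,0],[0,0,0],[0,0,0]],"jaw":[0.5,0.5,0.5]}'
```

```text
clock: 6.95
eef_pos: [523.3, 170.0, 48.5]
tcp_rot: [[0.9, 0.436, 0.0], [0.436, -0.9, 0.0], [0.0, 0.0, -1.0]]
force: [-0.5, 0.5, 1.9]
gripper_width: 65.3
finger_force: 33.8
clock: 7.32
eef_pos: [523.4, 170.0, 48.4]
tcp_rot: [[0.9, 0.436, 0.001], [0.436, -0.9, 0.0], [0.001, 0.0, -1.0]]
force: [-3.5, 0.2, 12.6]
gripper_width: 65.9
finger_force: 34.7
```

Seated with contact. I'll relieve the load, open slightly, then rise.

```bash
python3 -m jog '{"xyz":[[0,0,-0.15],[0,0,0],[0,0,0],[0,0,0]],"turn":[[0,0,0],[0,0,0],[0,0,0],[0,0,0]],"jaw":[0.5,0.15,0.15,0.15]}'
python3 -m jog '{"xyz":[[0,0,-0.5],[0,0,-1],[0,0,-2],[0,0,-3],[0,0,-3],[0,0,-3],[0,0,-1],[0,0,0]],"turn":[[0,0,0],[0,0,0],[0,0,0],[0,0,0],[0,0,0],[0,0,0],[0,0,0],[0,0,0]],"jaw":[0.15,0.15,0.15,0.15,0,0,0,0]}'
python3 w.py large w3; python3 w.py medium w3b
```

```text
clock: 7.82
eef_pos: [523.2, 169.9, 48.0]
tcp_rot: [[0.9, 0.436, -0.0], [0.436, -0.9, -0.0], [-0.0, -0.0, -1.0]]
force: [-0.1, -0.4, 0.6]
gripper_width: 72.9
finger_force: 0.0
clock: 8.82
eef_pos: [523.4, 170.0, 183.9]
tcp_rot: [[0.9, 0.436, 0.002], [0.436, -0.9, 0.0], [0.001, 0.0, -1.0]]
force: [-0.5, -0.7, -0.7]
gripper_width: 85.3
finger_force: 0.0
tcp [522.8 169.9 183. ] z axis [-0. -0. -1.] 85.39705909637735
[445.8 314.1] large [ 495.5 -140.3] rms nan r 55.0 tool shift cm [-16.   26.7   0. ]
[256.6 186. ] large [521.9 168.5] rms 0.24 r 54.6 tool shift cm [-0.1  0.1  0. ]
tcp [522.5 169.9 182.4] z axis [-0. -0. -1.] 85.36773595834153
[447.6 312.1] medium [509.4 -51.6] rms 5.36 r 113980.9 tool shift cm [-10.8  19.4   0. ]
[260.7 182.2] medium [503.3 162.4] rms 8.05 r 52.1 tool shift cm [-2.  -0.2  0. ]
  return _methods._mean(a, axis=axis, dtype=dtype,
  ret = ret.dtype.type(ret / rcount)
```

View pics/w3.png

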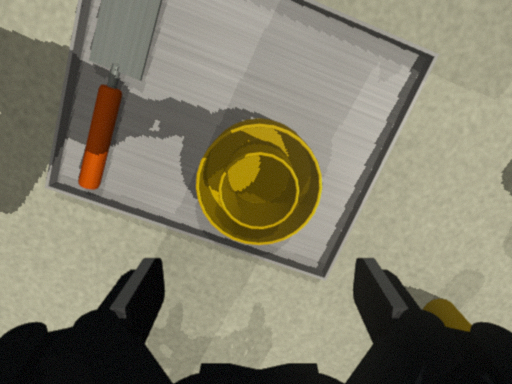

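The nest so far is upright: large rim centred about (259,184), medium rim about (259,191), both as circles. Next is the small tub.

```bash
python3 -c "
from h import *
print('medium seated',plane(cam('wrist'),[259,191],71))"
python3 -m jog '{"xyz":[[-2.8,3.5,0],[-2.8,3.5,0],[-2.8,3.5,0],[-2.8,3.5,0],[-2.8,3.5,0],[-2.7,3.5,0],[0,0,0],[0,0,0]],"turn":[[0,0,0],[0,0,0],[0,0,0],[0,0,0],[0,0,0],[0,0,0],[0,0,0],[0,0,0]],"jaw":[0,0,0,0,0,0,0,0]}'
python3 w.py small w4
```

```text
medium seated [[523. 169.]]
clock: 9.93
eef_pos: [463.8, -91.2, 182.4]
tcp_rot: [[0.9, 0.435, -0.002], [0.435, -0.9, 0.001], [-0.001, -0.002, -1.0]]
force: [0.2, -0.3, -0.5]
gripper_width: 85.6
finger_force: 0.0
tcp [463.9 -90.8 182.6] z axis [-0.  0. -1.] 85.44536759035746
[262.6 186.6] small [462.1 -94. ] rms 0.15 r 18.8 tool shift cm [-0.3  0.2 -0. ]
[43.4 33.6] small [500.5 104.2] rms 2.11 r 15.6 tool shift cm [ 11.8 -16.    0. ]
```

View pics/w4.png

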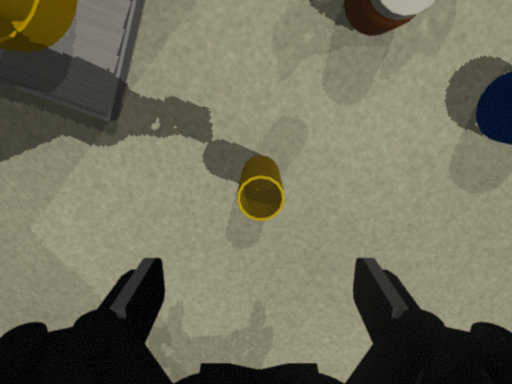

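The small tub is upright, its rim at about (261,198) between the fingers. I'll shift (-0.3, 0.2) and go down to about 21 mm below its rim.

```bash
python3 -m jog '{"xyz":[[-0.3,0.2,2],[0,0,2],[0,0,2],[0,0,2],[0,0,2],[0,0,1.6],[0,0,0.8],[0,0,0]],"turn":[[0,0,0],[0,0,0],[0,0,0],[0,0,0],[0,0,0],[0,0,0],[0,0,0],[0,0,0]],"jaw":[0,0,0,0,0.2,0.2,0.2,0.2]}' 25
python3 -m jog '{"xyz":[[0,0,0],[0,0,0],[0,0,0],[0,0,0],[0,0,0],[0,0,0],[0,0,0],[0,0,0]],"turn":[[0,0,0],[0,0,0],[0,0,0],[0,0,0],[0,0,0],[0,0,0],[0,0,0],[0,0,0]],"jaw":[0.4,0.4,0.7,0.7,0.7,0.7,0.7,0.7]}' 25
```

```text
clock: 10.98
eef_pos: [462.4, -94.0, 58.9]
tcp_rot: [[0.899, 0.437, -0.001], [0.437, -0.899, 0.001], [-0.001, -0.001, -1.0]]
force: [-0.1, -0.7, -0.4]
gripper_width: 68.5
finger_force: 0.0
clock: 11.98
eef_pos: [462.8, -95.0, 59.9]
tcp_rot: [[0.9, 0.435, 0.001], [0.435, -0.9, -0.0], [0.001, 0.001, -1.0]]
force: [0.0, 1.4, 5.8]
gripper_width: 36.4
finger_force: 24.8
```

```bash
python3 -m jog '{"xyz":[[0,0,-1],[0,0,-2],[0,0,-3],[0,0,-3],[0,0,-3],[0,0,0]],"turn":[[0,0,0],[0,0,0],[0,0,0],[0,0,0],[0,0,0],[0,0,0]],"jaw":[0.7,0.7,0.7,0.7,0.7,0.7]}'
python3 -m jog '{"xyz":[[1.9,-2.3,0],[2.5,-3.2,0],[2.5,-3.2,0],[2.5,-3.2,0],[2.5,-3.2,0],[2.5,-3.2,0],[1.6,-1.8,0],[1,-1,0]],"turn":[[0,0,0],[0,0,0],[0,0,0],[0,0,0],[0,0,0],[0,0,0],[0,0,0],[0,0,0]],"jaw":[0.7,0.7,0.7,0.7,0.7,0.7,0.7,0.7]}'
python3 -m jog '{"xyz":[[0,0,0],[0,0,0]],"turn":[[0,0,0],[0,0,0]],"jaw":[0.7,0.7]}'
python3 w.py large w5
```

```text
clock: 12.72
eef_pos: [464.0, -95.6, 181.6]
tcp_rot: [[0.9, 0.436, 0.005], [0.436, -0.9, -0.003], [0.004, 0.005, -1.0]]
force: [0.4, -0.2, -0.1]
gripper_width: 37.0
finger_force: 25.3
clock: 13.72
eef_pos: [523.0, 170.1, 178.2]
tcp_rot: [[0.899, 0.437, -0.002], [0.437, -0.899, -0.0], [-0.002, -0.001, -1.0]]
force: [-0.5, 0.5, -0.7]
gripper_width: 36.6
finger_force: 25.3
clock: 13.98
eef_pos: [523.2, 168.2, 178.9]
tcp_rot: [[0.9, 0.435, -0.001], [0.435, -0.9, -0.001], [-0.001, -0.0, -1.0]]
force: [0.6, -0.0, -0.0]
gripper_width: 36.2
finger_force: 25.3
tcp [523.3 168.1 179.1] z axis [-0. -0. -1.] 35.9766309020551
[253.9 207.8] large [364.4  97.5] rms nan r 55.0 tool shift cm [-17.4  -0.6   0. ]
  return _methods._mean(a, axis=axis, dtype=dtype,
  ret = ret.dtype.type(ret / rcount)
```

View pics/w5.png

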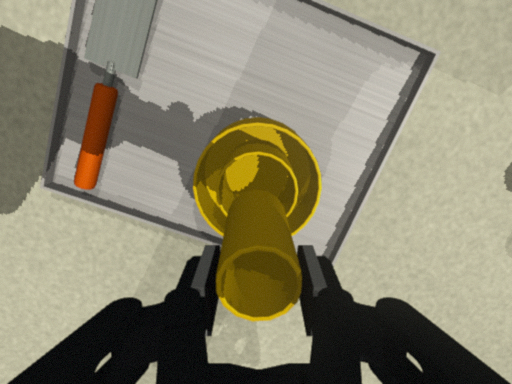

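The small tub is held upright (rim (259,284)), and the medium rim is still centred about (258,191) below it; radial clearance is 11 mm and the offset about 1 mm. I'll go down.

```bash
python3 -m jog '{"xyz":[[0,0,2],[0,0,2],[0,0,2],[0,0,2],[0,0,1.3],[0,0,0.7],[0,0,0.3],[0,0,0]],"turn":[[0,0,0],[0,0,0],[0,0,0],[0,0,0],[0,0,0],[0,0,0],[0,0,0],[0,0,0]],"jaw":[0.7,0.7,0.7,0.7,0.7,0.7,0.7,0.7]}'
python3 -m jog '{"xyz":[[0,0,0.1],[0,0,0.1],[0,0,0]],"turn":[[0,0,0],[0,0,0],[0,0,0]],"jaw":[0.7,0.7,0.7]}'
python3 -m jog '{"xyz":[[0,0,0.1],[0,0,0]],"turn":[[0,0,0],[0,0,0]],"jaw":[0.7,0.7]}'
```

```text
clock: 15.02
eef_pos: [523.9, 169.1, 76.6]
tcp_rot: [[0.9, 0.436, 0.001], [0.436, -0.9, 0.0], [0.0, 0.0, -1.0]]
force: [-0.3, 1.0, 0.2]
gripper_width: 36.9
finger_force: 25.3
clock: 15.4
eef_pos: [523.7, 169.1, 74.4]
tcp_rot: [[0.9, 0.436, 0.0], [0.436, -0.9, 0.0], [0.0, 0.0, -1.0]]
force: [-0.1, -0.2, 0.1]
gripper_width: 36.9
finger_force: 25.3
clock: 15.65
eef_pos: [523.6, 169.1, 73.3]
tcp_rot: [[0.9, 0.436, -0.0], [0.436, -0.9, -0.0], [-0.0, -0.0, -1.0]]
force: [0.0, -0.7, 0.2]
gripper_width: 36.7
finger_force: 25.3
```

```bash
python3 -m jog '{"xyz":[[0,0,0.1],[0,0,0]],"turn":[[0,0,0],[0,0,0]],"jaw":[0.7,0.7]}'
python3 -m jog '{"xyz":[[0,0,0.1],[0,0,0]],"turn":[[0,0,0],[0,0,0]],"jaw":[0.7,0.7]}'
python3 -m jog '{"xyz":[[0,0,0.05],[0,0,0]],"turn":[[0,0,0],[0,0,0]],"jaw":[0.7,0.7]}'
```

```text
clock: 15.9
eef_pos: [523.6, 169.1, 72.2]
tcp_rot: [[0.9, 0.436, -0.0], [0.436, -0.9, 0.0], [-0.0, -0.0, -1.0]]
force: [-0.1, 0.8, -0.2]
gripper_width: 36.7
finger_force: 25.3
clock: 16.15
eef_pos: [523.6, 169.1, 71.2]
tcp_rot: [[0.9, 0.436, -0.0], [0.436, -0.9, 0.0], [-0.0, -0.0, -1.0]]
force: [-0.0, 0.2, -0.6]
gripper_width: 36.7
finger_force: 25.3
clock: 16.4
eef_pos: [523.8, 169.1, 71.0]
tcp_rot: [[0.9, 0.436, 0.0], [0.436, -0.9, 0.0], [0.0, 0.0, -1.0]]
force: [-0.6, 0.9, 2.1]
gripper_width: 36.8
finger_force: 25.4
```

```bash
python3 -m jog '{"xyz":[[0,0,0],[0,0,0],[0,0,0],[0,0,0]],"turn":[[0,0,0],[0,0,0],[0,0,0],[0,0,0]],"jaw":[0.4,0.4,0.4,0.4]}'
python3 -m jog '{"xyz":[[0,0,-0.5],[0,0,-1],[0,0,-2],[0,0,-3],[0,0,-3],[0,0,-3],[0,0,-1],[0,0,0]],"turn":[[0,0,0],[0,0,0],[0,0,0],[0,0,0],[0,0,0],[0,0,0],[0,0,0],[0,0,0]],"jaw":[0.4,0.4,0.4,0.4,0,0,0,0]}'
python3 - <<'E'
from h import *
a=bot.grab_frame('wrist');b=bot.grab_frame('scene');c=bot.grab_frame('top')
cv2.imwrite('pics/f.png',np.hstack([cv2.resize(a,(400,300)),cv2.resize(b[120:270,210:410],(400,300))]))
cv2.imwrite('pics/fs.png',b);cv2.imwrite('pics/ft.png',c)
E
```

```text
clock: 16.9
eef_pos: [523.6, 169.1, 70.8]
tcp_rot: [[0.9, 0.436, -0.0], [0.436, -0.9, -0.0], [-0.0, -0.0, -1.0]]
force: [-0.5, 1.0, 1.5]
gripper_width: 51.1
finger_force: 0.0
clock: 17.9
eef_pos: [523.8, 169.1, 206.4]
tcp_rot: [[0.9, 0.436, 0.001], [0.436, -0.9, 0.0], [0.001, 0.0, -1.0]]
force: [-0.4, 0.2, -0.9]
gripper_width: 85.3
finger_force: 0.0
```

View pics/f.png

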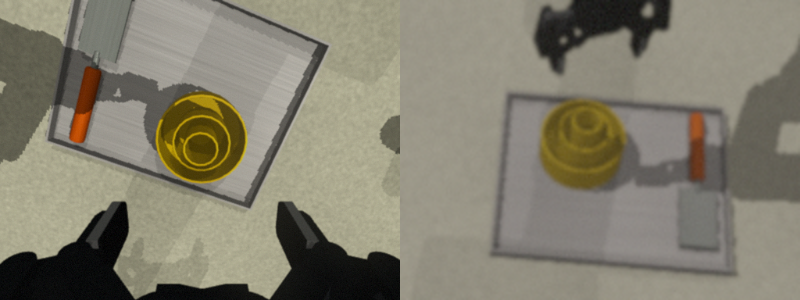

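The wrist view (left) shows three concentric rims at about (201,140), all upright, with the gripper clear. The scene view (right) shows the same nest on the tray with the scraper unmoved. I'm handing the job in.

```bash
python3 -c "
from station import bot
print(bot.close_job())"
```

```text
the job is handed in; nothing more can be done
None
```

The three yellow tubs are nested upright on the tray, medium placed first and small second; the gripper is clear, the blue tub, jar and scraper were not touched, and I handed the job in at about 18 s.

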